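# Transfer the photometer's supply at the interlocked changeover switch

## Task

Transfer the photometer's supply from feed one to feed two at the grey changeover switch on the bench: bring the ball-knobbed lever from the left to upright (off) and leave it off for at least two seconds before moving the interlock gate. Then, with the lever still upright, push the gate by its upright grip fully back to its stop, away from the robot, and only then throw the lever fully over to the right. Leave the other loose things on the bench as they are.

Things in the scene. Friction and masses are not known exactly. Their poses are not given: they have to be found in the camera images.
- changeover_box: grey switch enclosure bolted to the bench, 190 (x) x 180 (y) x 75 mm high; bolted feet make it 230 mm wide in y, and aluminium guides with their screws on top reach 89 mm. Origin: centre of its underside, on the bench. Its x axis points to its rear (away from the robot, turned by up to 0.25 rad), y to its left, z up. It does not move.
- lever_pivot (a point): the lever's hinge point inside the enclosure, 38 mm above the bench and 40 mm behind (+x of) the box's centre; fixed. The hinge runs along the box's x axis, so the lever swings to the left (+y) and right (-y) of the box. At lever angle q the knob's centre is 105 mm * sin(q) to the box's right of this point and 105 mm * cos(q) above it.
- lever_grip (a point): centre of the lever's black ball knob, 36 mm in diameter, 105 mm from the pivot along the lever; moves with it. The ball sits on a straight steel stem 12 mm in diameter that runs down to the pivot (so it leans with the lever under the ball). Site z axis: outward along the lever; x axis: along the hinge.
- lever (a joint): changeover lever's angle (rad): -0.62 = left, feed one (one raised pip on the box); 0 = upright, off; +0.62 = right, feed two (two pips); end stops at both. A sprung cam holds it in each of these three positions: about 3 to 6 N at the knob moves it out of one, and past about half-way (0.31) it snaps on to the next by itself.
- gate_grip (a point): centre of the gate's black upright grip, in front of the lever: a rounded block 14 mm thick along the box's x, 44 mm wide in y, 56 mm tall; its top is 138.5 mm and this point 117.5 mm above the bench, free all round above 89 mm. In the box's frame it lies at x = -60 mm + gate, y = 0; it moves with the gate.
- gate (a joint): interlock gate (m): flat steel plate sliding along the box's x in guides on its top, about 2 N of friction, stays where left. 0 = front stop, 0.030 = rear stop (away from the robot). The lever's stem passes through its stepped opening: at 0 only the left half is open to the lever, at 0.030 only the right half, between them the lever is locked upright. It slides only with the lever upright (within 0.1 rad).
- screwdriver_mid (a point): flat screwdriver with a black handle, 177 mm long, 25 mm thick, lying to the right of the switch box; this point is its centre, 12.5 mm above its underside. Bystander.
- timer_mid (a point): small white bench timer with two buttons, 52 x 66 x 24 mm, at the right front of the bench; this point is its centre, 12 mm above its underside. Bystander.
- notebook_1_mid (a point): dark notebook, 210 x 152 x 14 mm, on the left of the bench; this point is its centre, 7 mm above its underside. Bystander.
- pen_1_mid (a point): pen, 145 mm long, lying on the notebook; this point is its centre, 4.5 mm above its underside. Bystander.
- reagent_amber_a_mid (a point): amber dropper bottle with a black cap, 52 mm across, 132 mm high, at the right rear; this point is its centre, 66 mm above its underside. Bystander.
- reagent_white_mid (a point): white bottle with a blue cap, 56 mm across, 102 mm high, at the right rear; this point is its centre, 51 mm above its underside. Bystander.
- calculator_mid (a point): pocket calculator, 125 x 66 x 14 mm, on the notebook; this point is its centre, 7 mm above its underside. Bystander.

How it is judged (in metres and radians):
On the way, in this order (a step that is already met when the one before it is completed fails the run):
1. the lever stands upright (off) and stays there for two seconds with the gate still at the front (value of joint lever between -0.1 and 0.1 rad and value of joint gate below 0.005 m), for 2 s.
2. the gate is pushed fully back with the lever upright (value of joint lever between -0.1 and 0.1 rad and value of joint gate above 0.027 m), for 0.1 s.
3. the lever is thrown fully to the right with the gate fully back (value of joint lever above 0.55 rad and value of joint gate above 0.027 m), for 0.1 s.
At the end, for the whole second after the job is handed in: the lever rests fully over on the right (joint above 0.55 rad, not moving) and the gate is fully back (above 0.027 m) (all of step 3 and velocity of joint lever between -0.05 and 0.05 rad/s); the robot touches nothing.
It fails at once if one of the loose things on the bench (screwdriver, timer, notebook, pen, bottles, calculator) is shifted by more than 20 mm (distance of any of screwdriver_mid, timer_mid, notebook_1_mid, pen_1_mid, reagent_amber_a_mid, reagent_white_mid, calculator_mid from where it was at the start of the episode above 0.02 m).
It also fails if it takes over 61 s, if anything falls off the work surface, if the arm or the gripper's body presses on something with over 40 N, if the wrist force passes 120 N, or if a joint passes its speed limit or range.

## Robot

A 6-joint arm with a two-finger parallel gripper is mounted at the origin on a cart in front of the work surface, level with it; the furniture and walls round the work are solid. World frame = base frame: x ahead of the robot, y to its left, z up, the work surface at z = 0. Lengths are in mm, angles in rad, forces in N, time in s.
With the tool pointing down it reaches from about 400 to 925 mm from the base axis. Payload 12.5 kg.
Tool frame: the origin (TCP) lies on the centre line of the jaws, within the pads' length; the fingertips stand 25 mm ahead of it and the grasp point (between the pads) lies 6 mm ahead of it (env.tip_extent is the distance from the TCP to the fingertips, in mm); x points along the fingers, z is the direction in which the jaws open and shut, and the axes are right-handed (so a half turn about x gives the same grasp; the last joint's range is limited). The gripper opens to 95 mm and grips with 3 to 60 N. Pads are 20 mm wide; open, the fingers measure 119 mm over their backs; the gripper's body (75 mm by 180 mm) begins 59 mm behind the grasp point.
Start: joints at [1.169, 0.491, 1.559, -0, 1.092, -0.106], TCP at [182.173, 597.877, 239.661] pointing down, gripper open.
Joint ranges: [-3.1, 3.1], [-0.84, 2.19], [0.05, 2.79], [-1.13, 4.28], [0.06, 2.93], [-2.69, 2.69]. Speed limits (rad/s): [2.22, 2.22, 2.79, 3.14, 3.14, 3.14].

## Interface

Orientations are given as [roll, pitch, yaw] about the fixed x, y, z axes, in that order (R = Rz(yaw) Ry(pitch) Rx(roll)).
In Python, from cell import env gives the robot as it stands.
- The arm moves only by the tool step_arm, never from a script. Its argument "rows" is a list of rows, each a list of 6 numbers: the shift along the tool's x, y, z in mm, then the turn, a rotation vector about the tool's x, y, z in rad. In form: [[x, y, z, wx, wy, wz], ...]. A call has 1 to 8 rows; each row shifts and turns the pose as measured when the row begins, along the tool's axes as they then stand; what a row does not reach is not made up. A row lasts 1/8 s, in which the tool goes at most 62.5 mm and 10.7 degrees, less where a joint would pass 70% of its speed; a pose out of reach is approached as far as the arm can. A call is refused whole if a number of a shift passes 62.5 or a number of a turn 0.188, either way. A call with a gripper value outside its range is refused whole. "grip" is the finger opening in mm, from 0 to 95.1, set as the call begins (left out, the last holds). The fingers move at their own pace and stop on an object; the grip force is fixed at half the most. Time passes only in rows, so rows that do not move let the fingers close. It gives the time, the measured TCP pose, the force and the opening at its end, in the units of the state.
- env.state(): the state, without advancing time (a new reading comes with each control period).
- env.read_camera(name): name is "scene" or "top" or "wrist"; returns the picture (480x640x3 uint8, red, green, blue); there is no depth.
- env.get_calibration(name): a dict with "fx", "fy", "cx", "cy" (pixels), "pose" (4x4, takes a point from camera to world coordinates); the wrist camera has in their place "hand_eye" (4x4, takes a point from camera to tool coordinates, whose origin is the TCP and whose axes are the tool frame's). Camera axes: x right, y down, z forward; pixel columns grow to the right and rows downward; lengths in mm; the calibration is good to about 2 mm. A picture is of the moment at which its call begins: read the wrist's pose just before it. get_calibration takes no time and is no camera call.
- env.job_done(): hands the job in, once; it reports no verdict.
The state is a dict: "t": time; "joints": joint angles; "qvel": joint speeds; "tau": joint torques, N m; "eef_pos": TCP position; "tcp_rot": TCP orientation; "ft_force": force on the tool from outside, world axes, zero at the start; "moment": the same for the moment, N m; "opening": opening from 0.0 (shut) to 1.0 (fully open).
Only numpy, scipy, OpenCV 4.12 (cv2) and the standard library are available. Lean on these libraries where they do the work, as an engineer would, in place of code of your own. Each camera call takes 0.05 s, during which the arm holds its last target.

## Working session

There is one attempt and no reset: what is moved stays moved. The work goes in short steps, Python scripts to look and compute and a tool call to move; the robot and the scene stay as the last step left them, time stands still between calls to the robot, and variables do not carry over. Pictures are saved under pics/ and viewed, and the job is handed in when it is done.

Besides the shell and the picture viewer there is one more tool, called after "Call:" as a command line: name --pt "numbers of a row" for each row, then --argument value for the rest. step_arm: Moves the arm, as the interface text tells. Its arguments: {"type":"object","properties":{"rows":{"type":"array","items":{"type":"array","items":{"type":"number"}}},"grip":{"type":"number"}},"required":["rows"]}

```bash
mkdir -p pics; python3 - <<'E'
from cell import env
import cv2,numpy as np
np.set_printoptions(precision=4,suppress=True)
for n in ["scene","top"]:
    cv2.imwrite(f"pics/{n}0.png",cv2.cvtColor(env.read_camera(n),cv2.COLOR_RGB2BGR))
    c=env.get_calibration(n);print(n,c["fx"],c["fy"],c["cx"],c["cy"]);print(c["pose"])
print(env.get_calibration("wrist"))
print(env.state(),env.tip_extent)
E
```

```text
scene 549.6065686829313 549.6065686829313 326.03361187808804 240.11284811377539
[[  -0.8469   -0.3057    0.435   115.024 ]
 [  -0.5315    0.4605   -0.711  1062.7973]
 [   0.017    -0.8333   -0.5525  762.8563]
 [   0.        0.        0.        1.    ]]
top 467.5759531873999 467.5759531873999 324.53155750159476 243.90063787955546
[[  -0.0272   -0.9814    0.1899  452.2438]
 [  -0.9996    0.0283    0.0032  222.1232]
 [  -0.0085   -0.1898   -0.9818 1057.1837]
 [   0.        0.        0.        1.    ]]
{'fx': 361.0690959985354, 'fy': 361.0690959985354, 'cx': 318.4640151385919, 'cy': 248.2325666861734, 'hand_eye': array([[   0.0001,   -0.285 ,    0.9585, -145.0394],
       [  -0.0001,   -0.9585,   -0.285 ,   80.6253],
       [   1.    ,   -0.    ,   -0.0002,   -0.5423],
       [   0.    ,    0.    ,    0.    ,    1.    ]])}
{'t': 0.1, 'joints': array([ 1.1694,  0.4915,  1.5594, -0.0001,  1.0917, -0.1056]), 'qvel': array([-0.001 , -0.0015, -0.0013,  0.0003, -0.0001,  0.    ]), 'tau': array([  0.0029, -61.3614, -25.8605,   0.0694,   0.047 ,  -0.0001]), 'eef_pos': array([182.0969, 597.693 , 239.1204]), 'tcp_rot': array([ 3.0944,  1.5698, -1.9138]), 'ft_force': array([-0.7573,  1.4502, -0.5672]), 'moment': array([-0.0049, -0.0059,  0.0378]), 'opening': 1.0032176352783144} 25.0
```

View pics/scene0.png

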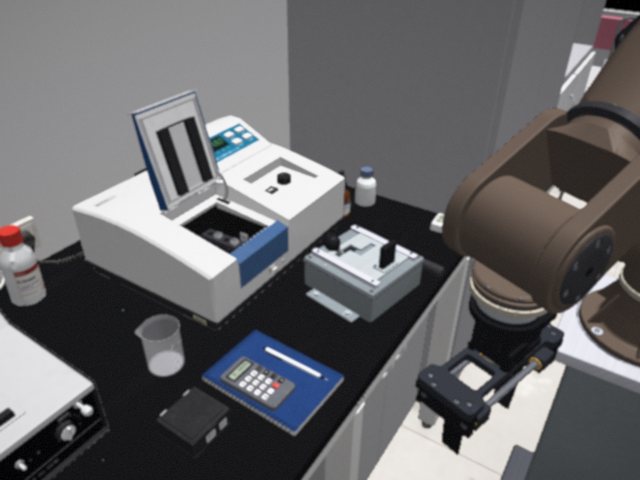

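View pics/top0.png

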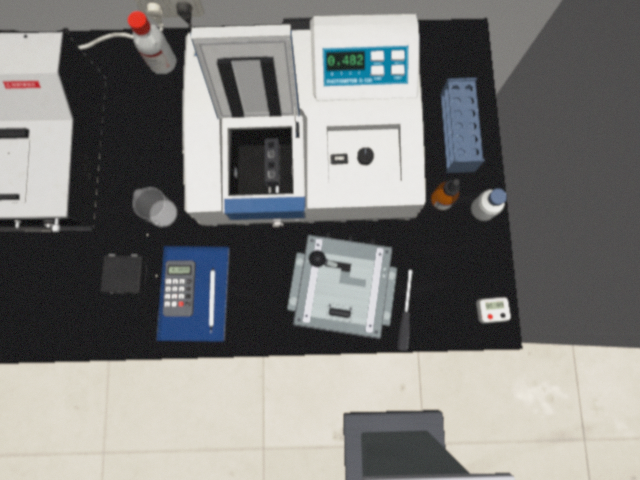

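The scene view has the grey box at about (365,270). In the top view the box is at about (345,288), its knob at (318,258) and the gate grip at (340,311). The photometer's front edge is close behind, at row 220. I'll zoom in to measure.

```bash
python3 - <<'E'
import cv2,numpy as np
a=cv2.imread("pics/top0.png")[200:350,270:430];cv2.imwrite("pics/topz.png",cv2.resize(a,None,fx=5,fy=4*1.25*0.8,interpolation=cv2.INTER_CUBIC)[:600])
a=cv2.imread("pics/scene0.png")[210:330,290:450];cv2.imwrite("pics/scz.png",cv2.resize(a,None,fx=5,fy=5,interpolation=cv2.INTER_CUBIC))
E
```

```text
(no output)
```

View pics/topz.png

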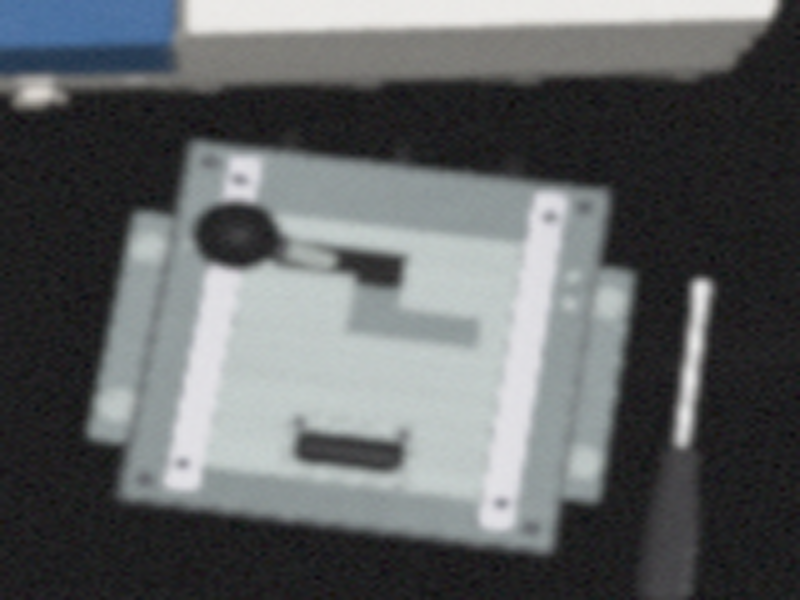

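View pics/scz.png

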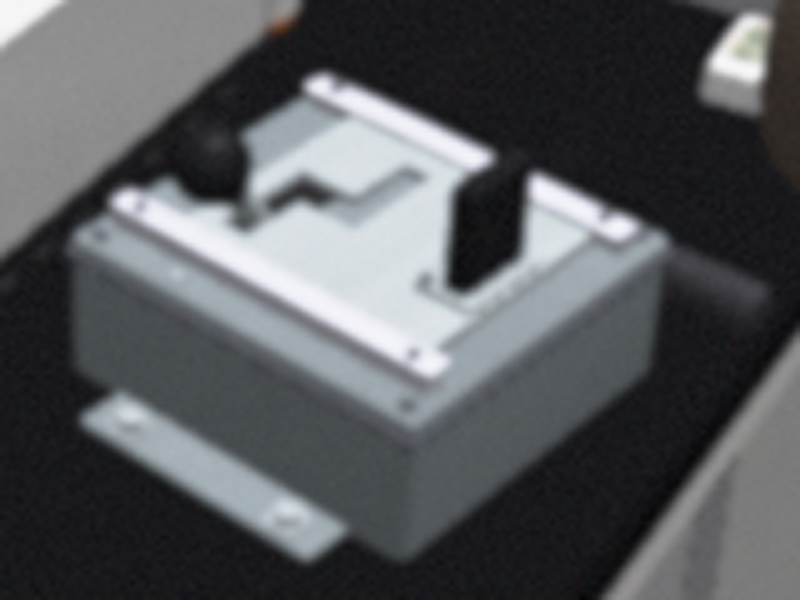

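```bash
cat > h.py <<'E'
from cell import env
import numpy as np
np.set_printoptions(precision=3,suppress=True)
from scipy.spatial.transform import Rotation as Ro
def ray(n,p,st=None):
    c=env.get_calibration(n)
    d=np.array([(p[0]-c["cx"])/c["fx"],(p[1]-c["cy"])/c["fy"],1.])
    T=c["pose"] if n!="wrist" else tcp(st)@c["hand_eye"]
    d=T[:3,:3]@d
    return T[:3,3],d/np.linalg.norm(d)
def tcp(st):
    T=np.eye(4);T[:3,:3]=Ro.from_euler("xyz",st["tcp_rot"]).as_matrix();T[:3,3]=st["eef_pos"];return T
def plane(n,p,z,st=None):
    o,d=ray(n,p,st);return o+d*(z-o[2])/d[2]
def tri(*rs):
    A=0;b=0
    for o,d in rs:
        P=np.eye(3)-np.outer(d,d);A=A+P;b=b+P@o
    x=np.linalg.solve(A,b);return x,[np.linalg.norm((np.eye(3)-np.outer(d,d))@(x-o)) for o,d in rs]
E
python3 - <<'E'
from h import *
t=lambda u,v:(270+u/5,200+v/4)
s=lambda u,v:(290+u/5,210+v/5)
C=np.array([plane("top",t(*q),75) for q in [(190,140),(610,187),(553,553),(120,500)]])
print(C);e=[C[0]-C[1],C[3]-C[2],C[0]-C[3],C[1]-C[2]]
print([np.linalg.norm(x) for x in e])
ang=[np.arctan2(e[2][1],e[2][0]),np.arctan2(e[3][1],e[3][0]),np.arctan2(-e[0][0],e[0][1]),np.arctan2(-e[1][0],e[1][1])]
print("yaw",ang);c=C.mean(0);print("center",c)
Cs=np.array([plane("scene",s(*q),75) for q in [(75,240),(665,240),(412,432)]]);print("scene RL,FR,FL",Cs)
print("knob",tri(ray("top",t(238,235)),ray("scene",s(208,158))))
y=np.mean(ang);x=np.array([np.cos(y),np.sin(y)]);l=np.array([-x[1],x[0]])
print("pred knob",c[:2]+40*x+105*np.sin(.62)*l,38+105*np.cos(.62),"pred grip",c[:2]-60*x, "pivot",c[:2]+40*x)
print("grip",plane("top",t(350,452),130)); print("photometer front", plane("top",t(400,82),0),plane("top",t(400,82),20))
E
```

```text
[[662.748 260.296  75.   ]
 [631.907  81.549  75.   ]
 [441.315 115.411  75.   ]
 [473.057 293.201  75.   ]]
[np.float64(181.3875800979519), np.float64(180.60113846325208), np.float64(192.52364648363047), np.float64(193.57701203304478)]
yaw [np.float64(-0.17175496456475434), np.float64(-0.17582857181744402), np.float64(-0.17085565869626354), np.float64(-0.17667542141533124)]
center [552.257 187.614  75.   ]
scene RL,FR,FL [[657.353 261.876  75.   ]
 [443.88  120.682  75.   ]
 [474.171 296.857  75.   ]]
knob (array([603.362, 240.4  , 125.248]), [np.float64(1.0107885173569853), np.float64(1.0107885173570497)])
pred knob [602.203 240.788] 123.45723794956606 pred grip [493.16  197.988] pivot [591.654 180.698]
grip [492.631 198.555 130.   ]
photometer front [710.433 164.891   0.   ] [705.549 165.973  20.   ]
```

Both views agree with the given geometry:

| Check | Measured | Expected |
|---|---|---|
| Box size at its top | about 181 x 193 mm | 180 x 190 mm |
| Knob | (603, 240, 125) | (602, 241, 123) |
| Gate grip | (493, 198.5) | (493, 198) |

The yaw is -0.174. I plan to push with closed fingers, with the jaw axis along the box's y. First, the approach to the knob's left side.

```bash
cat >> h.py <<'E'
YAW=-0.174
BX=np.array([np.cos(YAW),np.sin(YAW)]);BL=np.array([-BX[1],BX[0]]);BC=np.array([552.3,187.8])
def box(x,y,z): return np.r_[BC+x*BX+y*BL,z]
def rt(s):
    z=np.r_[BL*s,0];x=np.array([0,0,-1.]);return np.c_[x,np.cross(z,x),z]
def go(target,st=None):
    st=st or env.state();T=tcp(st);R=T[:3,:3]
    s=1 if R[:2,2]@BL>0 else -1
    rv=Ro.from_matrix(R.T@rt(s)).as_rotvec()
    print("t",st["t"],"pos",st["eef_pos"],"box",[(st["eef_pos"][:2]-BC)@BX,(st["eef_pos"][:2]-BC)@BL],"F",st["ft_force"],"open",st["opening"])
    d=target-T[:3,3]
    print("tool shift",R.T@d,"rotvec",rv,"shift in final frame",rt(s).T@d)
    return R
E
python3 - <<'E'
from h import *
print(box(40,103,200)); R=go(box(40,103,200)); print(R)
E
```

```text
[609.528 282.32  200.   ]
t 0.1 pos [182.097 597.693 239.12 ] box [np.float64(-435.5750784374994), np.float64(339.6128496294976)] F [-0.757  1.45  -0.567] open 1.0032176352783144
tool shift [  39.273 -500.795 -177.06 ] rotvec [-0.122 -0.001 -0.   ] shift in final frame [  39.12  -475.575 -236.613]
[[-0.    -0.957  0.291]
 [-0.001  0.291  0.957]
 [-1.     0.    -0.001]]
```

Call:
step_arm --pt "0 0 0 -0.122 0 0" --pt "0 -50 -25 0 0 0" --pt "0 -50 -25 0 0 0" --pt "0 -50 -25 0 0 0" --pt "0 -50 -25 0 0 0" --pt "0 -50 -25 0 0 0" --pt "0 -50 -25 0 0 0" --pt "0 -50 -25 0 0 0" --grip 0

```text
t: 1.1
eef_pos: [503.7, 361.2, 236.6]
tcp_rot: [2.587, 1.566, -2.288]
ft_force: [0.3, 0.2, 0.2]
opening: 0.213
```

```bash
python3 - <<'E'
from h import *
go(box(40,103,200))
E
```

```text
t 1.1 pos [503.709 361.2   236.643] box [np.float64(-77.87667300963243), np.float64(162.36916144250154)] F [0.302 0.154 0.218] open 0.21265970157012176
tool shift [  36.593 -117.302  -60.526] rotvec [ 0.011 -0.004 -0.003] shift in final frame [  36.643 -117.877  -59.369]
```

Call:
step_arm --pt "0 -45 -22 0.011 -0.004 -0.003" --pt "0 -45 -22 0 0 0" --pt "15 -25 -14 0 0 0" --pt "15 0 0 0 0 0" --pt "0 0 0 0 0 0" --grip 0

```text
t: 1.72
eef_pos: [612.1, 278.7, 203.4]
tcp_rot: [2.217, 1.568, -2.675]
ft_force: [0.3, 1.0, 0.7]
opening: 0.003
```

```bash
python3 - <<'E'
from h import *
import cv2
R=go(box(40,103,135))
st=env.state();cv2.imwrite("pics/w1.png",cv2.cvtColor(env.read_camera("wrist"),cv2.COLOR_RGB2BGR))
print(env.state()["joints"])
E
```

```text
t 1.725 pos [612.079 278.656 203.421] box [np.float64(43.14751478306532), np.float64(99.83334592356528)] F [0.347 1.025 0.741] open 0.0032096427996032412
tool shift [68.423  3.021  3.258] rotvec [-0.005 -0.002 -0.002] shift in final frame [68.421  3.148  3.167]
[ 0.33   0.593  1.47  -0.     1.08  -1.062]
```

View pics/w1.png

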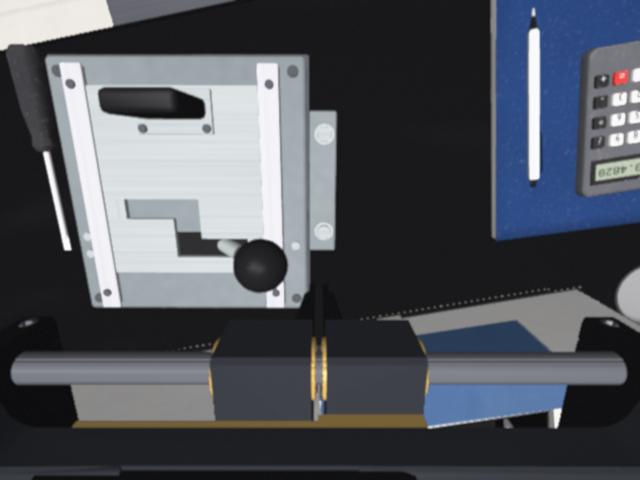

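The wrist view shows the knob at (261,265), clear of and to the right of the closed fingers at (320,300). The gate is at the front and the lever is still to the left.

```bash
python3 - <<'E'
from h import *
st=env.state()
for p,z in [((261,265),123.5),((152,102),130)]:
    q=plane("wrist",p,z,st);print(q,(q[:2]-BC)@BX,(q[:2]-BC)@BL)
E
```

```text
[603.371 241.211 123.5  ] 41.053622794422 61.44612508265773
[495.158 203.655 130.   ] -59.02363302805282 5.722790146764915
```

Call:
step_arm --pt "35 3 3 0 0 0" --pt "32 0 0 0 0 0" --pt "0 0 0 0 0 0"

```text
t: 2.15
eef_pos: [608.3, 285.8, 138.8]
tcp_rot: [-1.123, 1.568, 0.273]
ft_force: [1.3, 1.0, 0.1]
opening: 0.008
```

Call:
step_arm --pt "3 0 -8 0 0 0" --pt "0 0 -8 0 0 0" --pt "0 0 -8 0 0 0" --pt "0 0 -8 0 0 0" --pt "0 0 -8 0 0 0" --pt "0 0 -8 0 0 0"

```text
t: 2.9
eef_pos: [603.7, 246.5, 150.4]
tcp_rot: [-0.716, 1.536, 0.68]
ft_force: [2.5, 10.3, 13.2]
opening: 0.003
```

```bash
python3 - <<'E'
from h import *
import cv2
R=go(box(40,50,135))
cv2.imwrite("pics/w2.png",cv2.cvtColor(env.read_camera("wrist"),cv2.COLOR_RGB2BGR))
E
```

```text
t 2.9 pos [603.705 246.532 150.427] box [np.float64(40.46096794409881), np.float64(66.74429199972391)] F [ 2.471 10.262 13.242] open 0.00256959583049234
tool shift [ 14.975   0.787 -17.138] rotvec [-0.001  0.026  0.023] shift in final frame [ 15.427   0.461 -16.744]
```

View pics/w2.png

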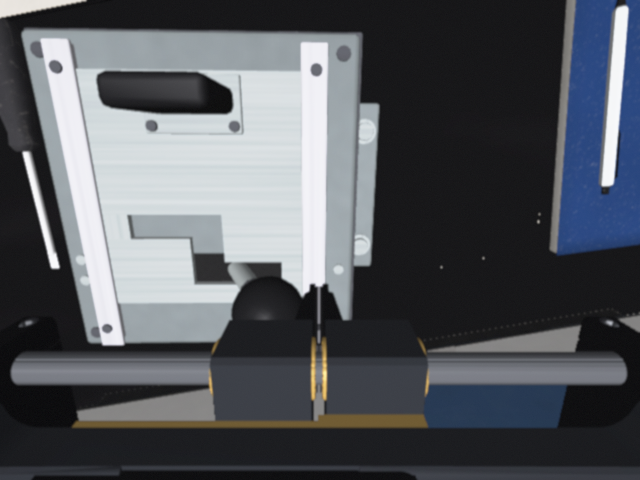

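The lever is moving, at about -0.36 rad. Friction lifted the fingers by 12 mm along with the ball. I'll continue with a downward bias.

Call:
step_arm --pt "5 0 -7 0 0.026 0.023" --pt "4 0 -7 0 0 0" --pt "4 0 -6 0 0 0"

```text
t: 3.32
eef_pos: [601.8, 225.5, 141.4]
tcp_rot: [-1.059, 1.563, 0.337]
ft_force: [-0.2, -0.3, -0.2]
opening: 0.004
```

```bash
python3 - <<'E'
from h import *
import cv2
R=go(box(40,50,135))
cv2.imwrite("pics/w3.png",cv2.cvtColor(env.read_camera("wrist"),cv2.COLOR_RGB2BGR))
E
```

```text
t 3.325 pos [601.801 225.464 141.432] box [np.float64(42.23332969419323), np.float64(45.66502913905527)] F [-0.173 -0.343 -0.182] open 0.0037937910886041005
tool shift [6.433 2.284 4.307] rotvec [-0.002  0.004  0.007] shift in final frame [6.432 2.233 4.335]
```

View pics/w3.png

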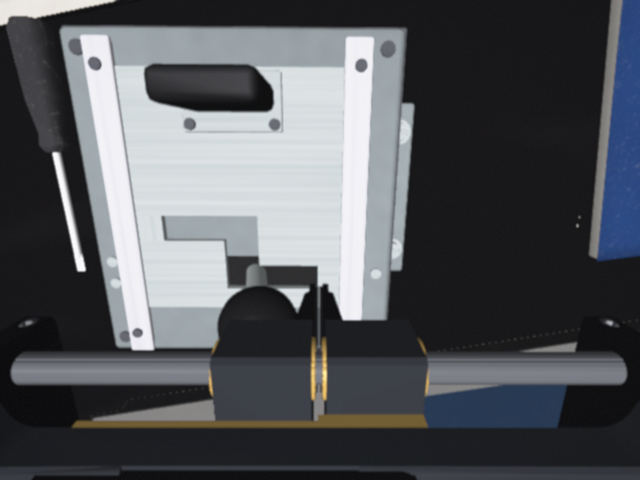

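The lever snapped upright: the stem is in the middle of the opening and the force is about zero. I'll back off and go up and round to the front of the gate, which also uses up the 2 s dwell.

Call:
step_arm --pt "0 0 15 0 0.004 0.007" --pt "-30 0 0 0 0 0" --pt "-35 0 0 0 0 0" --pt "0 40 -15 0 0 0" --pt "0 40 -20 0 0 0" --pt "0 40 -20 0 0 0" --pt "0 25 -5 0 0 0" --pt "0 0 0 0 0 0"

```text
t: 4.38
eef_pos: [447.4, 210.2, 207.5]
tcp_rot: [2.037, 1.565, -2.851]
ft_force: [0.8, 0.6, -0.4]
opening: 0.004
```

```bash
python3 - <<'E'
from h import *
import cv2
R=go(box(-100,0,135))
cv2.imwrite("pics/w4.png",cv2.cvtColor(env.read_camera("wrist"),cv2.COLOR_RGB2BGR))
cv2.imwrite("pics/t4.png",cv2.resize(cv2.cvtColor(env.read_camera("scene"),cv2.COLOR_RGB2BGR)[200:340,280:460],None,fx=4,fy=4))
E
```

```text
t 4.375 pos [447.366 210.235 207.507] box [np.float64(-107.23317198064497), np.float64(3.9297242248611184)] F [ 0.763  0.594 -0.434] open 0.004153039403178795
tool shift [72.479 -7.596 -3.741] rotvec [-0.001 -0.002 -0.005] shift in final frame [72.507 -7.233 -3.93 ]
```

View pics/t4.png

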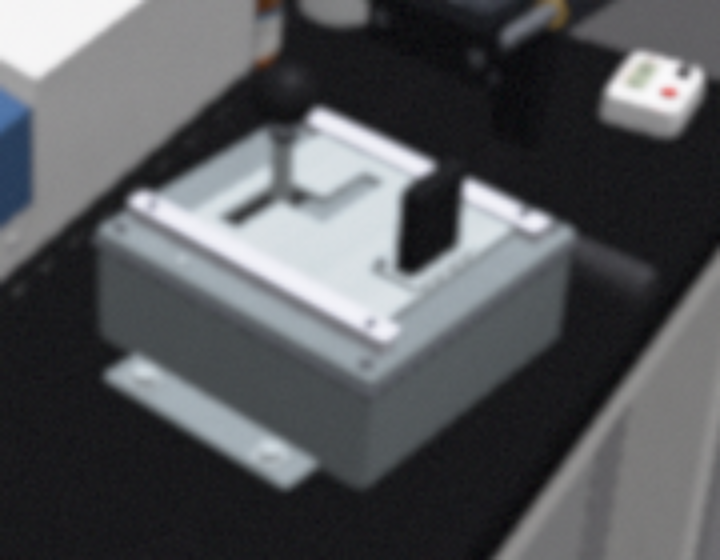

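The lever is upright (knob at about (290,90) in the crop) and the gate is still at the front. I'll descend in front of the grip and wait.

Call:
step_arm --pt "30 0 -4 0 0 -0.005" --pt "30 0 0 0 0 0" --pt "12 0 0 0 0 0" --pt "0 0 0 0 0 0" --pt "0 0 0 0 0 0" --pt "0 0 0 0 0 0" --pt "0 0 0 0 0 0" --pt "0 0 0 0 0 0"

```text
t: 5.48
eef_pos: [454.5, 208.0, 135.7]
tcp_rot: [-1.451, 1.564, -0.056]
ft_force: [-1.0, 0.8, 0.3]
opening: 0.002
```

Call:
step_arm --pt "0 0 0 0 0 0" --pt "0 0 0 0 0 0" --pt "0 0 0 0 0 0" --pt "0 0 0 0 0 0" --pt "0 0 0 0 0 0" --pt "0 0 0 0 0 0"

```text
t: 6.22
eef_pos: [454.5, 208.0, 135.9]
tcp_rot: [-1.443, 1.564, -0.048]
ft_force: [-0.1, -0.1, 0.2]
opening: 0.004
```

```bash
python3 - <<'E'
from h import *
R=go(box(-77,0,135))
E
```

```text
t 6.225 pos [454.49  207.974 135.881] box [np.float64(-99.82543190622734), np.float64(2.935846939069387)] F [-0.121 -0.052  0.19 ] open 0.004007262736235317
tool shift [  1.042 -22.824  -2.896] rotvec [-0.002  0.001  0.007] shift in final frame [  0.881 -22.825  -2.936]
```

Call:
step_arm --pt "1 -9 -3 0 0 0.007" --pt "0 -8 0 0 0 0" --pt "0 -6 0 0 0 0" --pt "0 -6 0 0 0 0" --pt "0 -6 0 0 0 0" --pt "0 -6 0 0 0 0"

```text
t: 6.98
eef_pos: [496.5, 197.1, 134.9]
tcp_rot: [1.267, 1.569, 2.662]
ft_force: [-2.2, 0.2, 3.4]
opening: 0.007
```

```bash
python3 - <<'E'
from h import *
R=go(box(-47,0,135))
E
```

```text
t 6.975 pos [496.476 197.147 134.855] box [np.float64(-56.599083123519314), np.float64(-0.45818321947382334)] F [-2.179  0.235  3.379] open 0.007296393420055328
tool shift [-0.163 -9.598  0.478] rotvec [-0.002  0.001 -0.002] shift in final frame [-0.145 -9.599  0.458]
```

The friction is about 2 N, as described. I'll push on to the stop.

Call:
step_arm --pt "0 -5 0 0 0 0" --pt "0 -5 0 0 0 0" --pt "0 -3 0 0 0 0" --pt "0 -3 0 0 0 0"

```text
t: 7.48
eef_pos: [504.7, 195.5, 134.9]
tcp_rot: [1.697, 1.549, 3.091]
ft_force: [-18.8, 6.0, 14.6]
opening: 0.01
```

```bash
python3 - <<'E'
from h import *
R=go(box(-47,0,135))
E
```

```text
t 7.475 pos [504.748 195.495 134.86 ] box [np.float64(-48.166704717595735), np.float64(-0.6531648768161978)] F [-18.764   6.025  14.579] open 0.009507813097237645
tool shift [-0.167 -1.162  0.656] rotvec [-0.003 -0.003 -0.021] shift in final frame [-0.14  -1.167  0.653]
```

Call:
step_arm --pt "0 -2 0 0 0 -0.015" --pt "0 -2 0 0 0 0"

```text
t: 7.72
eef_pos: [504.7, 195.6, 134.9]
tcp_rot: [1.858, 1.555, -3.03]
ft_force: [-13.4, 2.6, 9.3]
opening: 0.008
```

Call:
step_arm --pt "0 12 0 0 0 0" --pt "0 12 0 0 0 0" --pt "-30 0 0 0 0 0" --pt "-40 0 10 0 0 0" --pt "0 -20 25 0 0 0" --pt "0 0 0 0 0 0"

```text
t: 8.48
eef_pos: [506.4, 231.8, 206.8]
tcp_rot: [1.882, 1.558, -3.007]
ft_force: [-0.6, 0.5, -0.3]
opening: 0.003
```

```bash
python3 - <<'E'
from h import *
import cv2
R=go(box(40,55,205))
cv2.imwrite("pics/w5.png",cv2.cvtColor(env.read_camera("wrist"),cv2.COLOR_RGB2BGR))
cv2.imwrite("pics/t5.png",cv2.resize(cv2.cvtColor(env.read_camera("scene"),cv2.COLOR_RGB2BGR)[200:340,280:460],None,fx=4,fy=4))
E
```

```text
t 8.475 pos [506.4   231.818 206.809] box [np.float64(-52.82767107025648), np.float64(35.40684111687858)] F [-0.586  0.457 -0.306] open 0.003452011372468096
tool shift [  0.616 -92.803  19.783] rotvec [-0.002 -0.004 -0.012] shift in final frame [  1.809 -92.828  19.593]
```

View pics/t5.png

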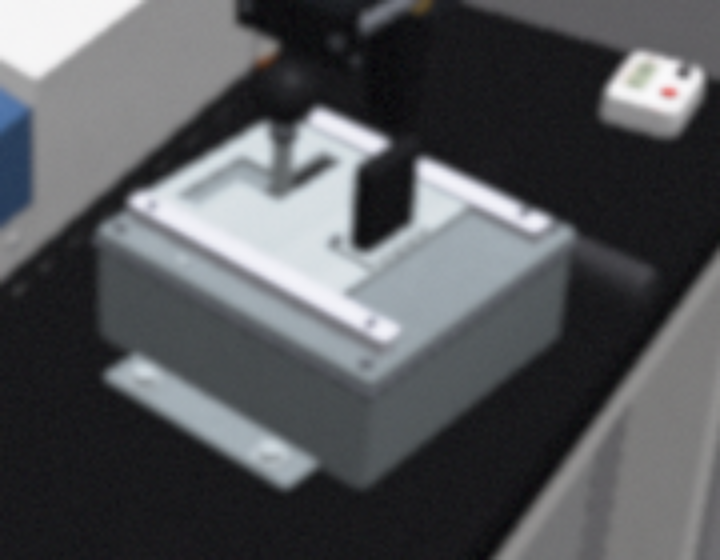

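View pics/w5.png

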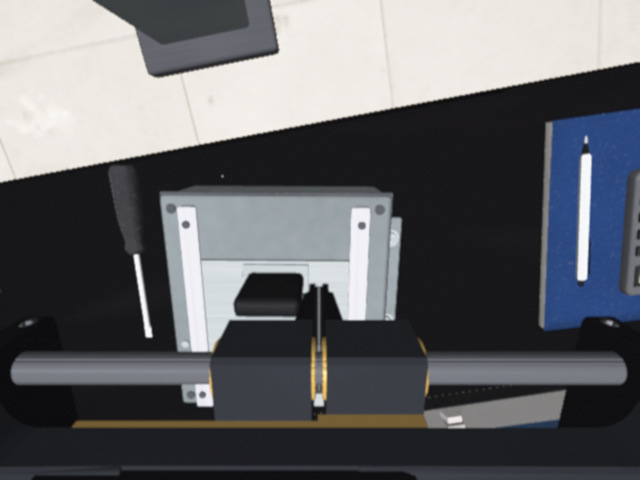

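The gate is fully back, with the right half of the opening now free, and the lever is upright. Next I'll go to the left of the knob.

Call:
step_arm --pt "0 0 25 0 -0.004 -0.012" --pt "0 -35 0 0 0 0" --pt "0 -35 0 0 0 0" --pt "0 -23 0 0 0 0" --pt "0 0 0 0 0 0" --pt "30 0 0 0 0 0" --pt "38 0 0 0 0 0" --pt "0 0 0 0 0 0"

```text
t: 9.57
eef_pos: [595.5, 235.8, 134.8]
tcp_rot: [2.105, 1.562, -2.785]
ft_force: [-0.2, 0.1, 0.3]
opening: 0.003
```

```bash
python3 - <<'E'
from h import *
R=go(box(40,32,135))
E
```

```text
t 9.575 pos [595.469 235.775 134.78 ] box [np.float64(34.21181446228527), np.float64(54.724275332520655)] F [-0.153  0.097  0.309] open 0.0029358363742224163
tool shift [ -0.164  -5.861 -22.706] rotvec [-0.003 -0.004 -0.007] shift in final frame [ -0.22   -5.788 -22.724]
```

Call:
step_arm --pt "-2 -5 -10 0 0 -0.007" --pt "-2 0 -9 0 0 0" --pt "0 0 -8 0 0 0" --pt "0 0 -8 0 0 0" --pt "-1 0 -8 0 0 0"

```text
t: 10.2
eef_pos: [593.2, 190.8, 145.3]
tcp_rot: [-1.684, 1.565, -0.29]
ft_force: [0.3, 3.1, -2.8]
opening: 0.005
```

```bash
python3 - <<'E'
from h import *
R=go(box(40,-10,138))
E
```

```text
t 10.2 pos [593.186 190.786 145.344] box [np.float64(39.75171924098242), np.float64(10.018980023617827)] F [ 0.302  3.125 -2.804] open 0.00474325596462403
tool shift [  7.36   -0.265 -20.013] rotvec [-0.003 -0.001  0.006] shift in final frame [  7.344  -0.248 -20.019]
```

Call:
step_arm --pt "1 0 -8 0 0 0" --pt "1 0 -8 0 0 0" --pt "1 0 -6 0 0 0" --pt "0 0 0 0 0 0"

```text
t: 10.7
eef_pos: [589.0, 166.4, 142.6]
tcp_rot: [-1.774, 1.564, -0.381]
ft_force: [0.5, -0.1, 0.2]
opening: 0.003
```

```bash
python3 - <<'E'
from h import *
import cv2
R=go(box(40,-10,138))
cv2.imwrite("pics/w6.png",cv2.cvtColor(env.read_camera("wrist"),cv2.COLOR_RGB2BGR))
E
```

```text
t 10.7 pos [589.032 166.421 142.61 ] box [np.float64(39.87860034289459), np.float64(-14.696652060644901)] F [ 0.476 -0.129  0.218] open 0.0031116194715020006
tool shift [ 4.605 -0.075  4.703] rotvec [-0.004 -0.001  0.006] shift in final frame [ 4.61  -0.121  4.697]
```

View pics/w6.png

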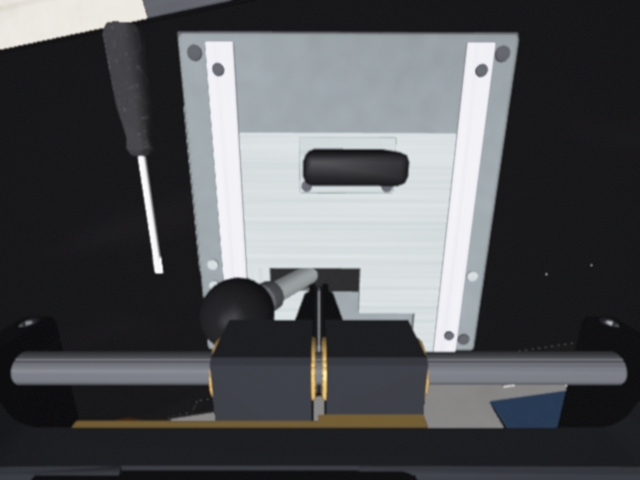

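The lever snapped to the right: the knob is at (238,312), clear of the fingers. I'll retreat and verify.

Call:
step_arm --pt "0 0 10 0 0 0" --pt "-40 0 10 0 0 0" --pt "-45 0 0 0 0 0" --pt "-20 50 20 0 0 0" --pt "0 50 30 0 0 0" --pt "0 50 30 0 0 0" --pt "0 0 0 0 0 0" --pt "0 0 0 0 0 0"

```text
t: 11.75
eef_pos: [455.3, 300.4, 250.1]
tcp_rot: [-1.492, 1.564, -0.096]
ft_force: [0.4, 0.5, 0.1]
opening: 0.005
```

```bash
python3 - <<'E'
from h import *
import cv2
print(env.state())
a=cv2.cvtColor(env.read_camera("scene"),cv2.COLOR_RGB2BGR);cv2.imwrite("pics/s7.png",a)
cv2.imwrite("pics/s7z.png",cv2.resize(a[190:330,280:460],None,fx=4,fy=4,interpolation=cv2.INTER_CUBIC))
cv2.imwrite("pics/t7.png",cv2.cvtColor(env.read_camera("top"),cv2.COLOR_RGB2BGR))
E
```

```text
{'t': 11.75, 'joints': array([ 0.464,  0.365,  1.744, -0.004,  1.026, -0.93 ]), 'qvel': array([ 0.026, -0.004,  0.008,  0.004,  0.003,  0.012]), 'tau': array([  1.007, -52.173, -24.454,   0.041,   0.085,   0.042]), 'eef_pos': array([455.314, 300.397, 250.126]), 'tcp_rot': array([-1.492,  1.564, -0.096]), 'ft_force': array([0.372, 0.46 , 0.138]), 'moment': array([ 0.038, -0.021, -0.004]), 'opening': 0.004919394863607078}
```

View pics/s7z.png

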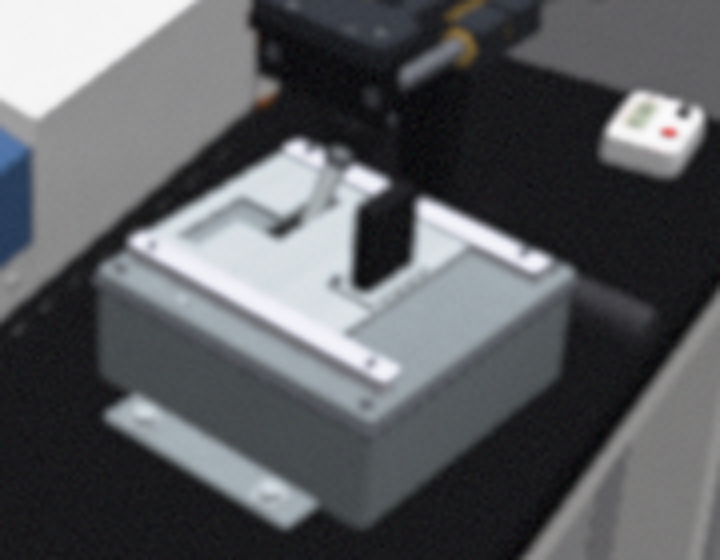

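View pics/t7.png

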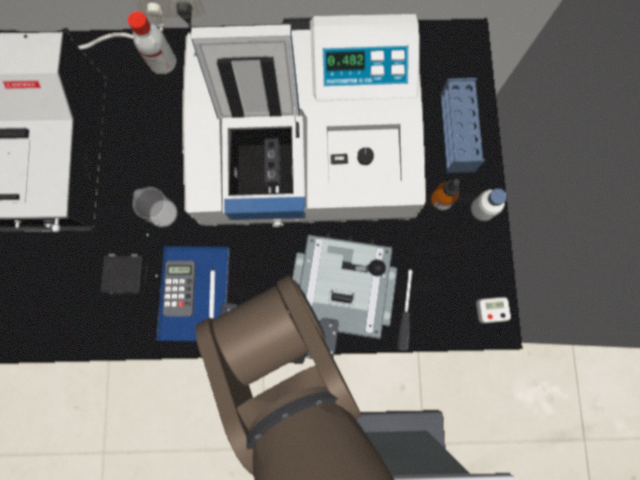

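The top view shows the knob on the right at (376,267), the gate grip at (342,296), and the loose things where they were.

```bash
python3 - <<'E'
from h import *
for p,z in [((376,267),123.5),((342,296),134)]:
    q=plane("top",p,z);print(q,(q[:2]-BC)@BX,(q[:2]-BC)@BL)
import cv2
a=cv2.absdiff(cv2.imread("pics/top0.png"),cv2.imread("pics/t7.png")).max(2)
m=(cv2.GaussianBlur(a,(5,5),0)>30).astype('uint8')
print([tuple(r) for r in cv2.connectedComponentsWithStats(m)[2] if r[4]>8])
E
```

```text
[582.547 122.905 123.5  ] 41.02479151159106 -58.678855696169045
[525.459 193.613 134.   ] -27.441847731341845 1.0787332029039216
[(np.int32(0), np.int32(0), np.int32(640), np.int32(480), np.int32(281129)), (np.int32(308), np.int32(240), np.int32(79), np.int32(46), np.int32(1689)), (np.int32(195), np.int32(277), np.int32(200), np.int32(203), np.int32(24110)), (np.int32(330), np.int32(290), np.int32(25), np.int32(15), np.int32(272))]
```

```bash
python3 -c "
from cell import env
print(env.job_done())"
```

```text
the job is handed in; nothing more can be done
None
```

The photometer's supply is switched to feed two, and the job was handed in at about 11.9 s of the 61 s allowed. I did every move with closed fingers:
1. **Lever to off:** I pushed it from the left until it snapped upright, and left it there for about 3 s with the gate at the front.
2. **Gate:** I pushed it by its grip to the rear stop. The force rose from about 2 N while sliding to about 19 N at the stop.
3. **Lever to feed two:** I pushed it to the right until it snapped over, then moved the arm clear.

The last checks, from the top camera:
- **Lever:** the knob is 59 mm to the right of the box's centre line, which is about 0.59 rad. Full throw would be 61 mm, and the camera is good to about 2 mm.
- **Gate:** the grip is at about x = -27 mm in the box's frame. It should read -30 mm at the stop, so the gate is fully back within measuring error.
- **Loose things:** comparing pictures from before and after shows changes only at the lever, the gate and the arm. The arm hid part of the area around the notebook's right edge.
- **Contact:** the wrist force was under 1 N, so the robot was touching nothing.

One thing went differently from plan: during the first lever push, friction on the ball lifted the fingers about 12 mm. I corrected this with a downward bias.

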